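# Find the filled sample box by its weight, unhook it and tray it

### The job

One of the three look-alike boxes hanging on the sloping rack is filled, the other two are empty: feel by lifting which one is heavy. Take the heavy one off by first swinging its low end up until it lies level with its nib still hooked on the upper rod and only then lifting the nib clear, and set it down, without dropping it, level on the floor of the yellow tray, lengthways. Leave the two empty boxes hanging as they were on the rack and do not disturb the other things on the bench.

Things in the scene. Friction and masses are not known exactly. Their poses are not given: they have to be found in the camera images.
- rack: Sloping rack, fixed: two round steel rods along y, 12 mm thick, 300 long, between blue end plates 158 mm long. Origin: centre of its base on the worktop; x up the slope, z up. Lower rod's axis: x = -53 mm, z = 35 mm. The boxes hang at y = +95, 0, -95 mm, sloping 32 degrees (0.56 rad) down toward -x: nib hooked behind the upper rod, foot resting on the lower rod.
- rack_upper_rod (a point): Middle of the upper rod's axis (rack x = +44 mm, z = 107 mm); axes as the rack's. A hung box whose low end is raised turns about this rod's axis; a box raised straight up by less than 5 mm keeps its nib hooked.
- box_1_grip (a point): Blue handle bar of box 1 (80 mm long, 14 thick, 22 high) on its white lid: middle of the bar, 27 mm over the lid, 67 over the plane of the box's foot and nib. Three look-alike closed grey boxes, 150 x 56 mm. Axes: x along the box from foot up to nib, z out of the lid. Any may be the filled one: 0.46 to 0.6 kg; an empty one 0.15 to 0.2 kg; mass centred in the shell.
- box_2_grip (a point): Blue handle bar of box 2 (80 mm long, 14 thick, 22 high) on its white lid: middle of the bar, 27 mm over the lid, 67 over the plane of the box's foot and nib. Three look-alike closed grey boxes, 150 x 56 mm. Axes: x along the box from foot up to nib, z out of the lid. Any may be the filled one: 0.46 to 0.6 kg; an empty one 0.15 to 0.2 kg; mass centred in the shell.
- box_3_grip (a point): Blue handle bar of box 3 (80 mm long, 14 thick, 22 high) on its white lid: middle of the bar, 27 mm over the lid, 67 over the plane of the box's foot and nib. Three look-alike closed grey boxes, 150 x 56 mm. Axes: x along the box from foot up to nib, z out of the lid. Any may be the filled one: 0.46 to 0.6 kg; an empty one 0.15 to 0.2 kg; mass centred in the shell.
- box_1_nib (a point): Nib of box 1: middle of its lower edge; in the box's axes 67 mm below and 63 mm ahead (+x) of the handle point. The nib is 6 mm thick, 44 wide and reaches 10 mm below the underside; a foot as high is under the other end, so the box stands level on a flat floor.
- box_2_nib (a point): Nib of box 2: middle of its lower edge; in the box's axes 67 mm below and 63 mm ahead (+x) of the handle point. The nib is 6 mm thick, 44 wide and reaches 10 mm below the underside; a foot as high is under the other end, so the box stands level on a flat floor.
- box_3_nib (a point): Nib of box 3: middle of its lower edge; in the box's axes 67 mm below and 63 mm ahead (+x) of the handle point. The nib is 6 mm thick, 44 wide and reaches 10 mm below the underside; a foot as high is under the other end, so the box stands level on a flat floor.
- tray: Yellow plastic tray, fixed: 206 x 110 mm outside, inside 186 x 92 mm, rim 24 mm high, floor 5 mm thick. Origin: centre of its underside on the worktop; x along its length. A box standing level in it has its handle point 72 mm over the origin. It stands to the left or the right of the rack.
- sample_box: Blue sample box, closed, 75 x 115 x 34 mm; bystander, to be left alone. Origin: centre of its underside.
- wash_bottle: White wash bottle with red top, 65 x 98 mm, 211 mm high; bystander, to be left alone. Origin: centre of its underside.
- grad_cylinder: Glass measuring cylinder, 210 mm high, foot 54 mm wide; bystander, to be left alone. Origin: centre of its underside.
- conical_flask: Stoppered conical flask, 67 mm wide, 106 mm high; bystander, to be left alone. Origin: centre of its underside.
- sample_jar_2: White jar with red cap, 45 mm wide, 63 mm high; bystander, to be left alone. Origin: centre of its underside.
- beaker_2: Glass beaker, 77 mm wide, 92 mm high; bystander, to be left alone. Origin: centre of its underside.
- sample_jar_5: Clear jar with blue cap, 45 mm wide, 63 mm high; bystander, to be left alone. Origin: centre of its underside.
- tape_roll: Roll of masking tape, 69 mm wide, 19 mm high; bystander, to be left alone. Origin: centre of its underside.

How it is judged:
On the way, in this order (a step that is already met when the one before it is completed fails the run):
1. a box is swung level (within 15 degrees) with its nib still at the upper rod (less than 10 mm higher than it hung) (((angle between box_1_grip's own z axis and vertical below 0.26 rad and z of box_1_nib in the frame of rack between 0.0885 and 0.1185 m and x of box_1_nib in the frame of rack between 0.0344 and 0.0644 m) or (angle between box_2_grip's own z axis and vertical below 0.26 rad and z of box_2_nib in the frame of rack between 0.0885 and 0.1185 m and x of box_2_nib in the frame of rack between 0.0344 and 0.0644 m) or (angle between box_3_grip's own z axis and vertical below 0.26 rad and z of box_3_nib in the frame of rack between 0.0885 and 0.1185 m and x of box_3_nib in the frame of rack between 0.0344 and 0.0644 m))), for 0.1 s.
2. a box's nib is lifted clear, 30 mm or more above where it hung (z of any of box_1_nib, box_2_nib, box_3_nib in the frame of rack above 0.1385 m), for 0.1 s.
3. a box is lowered onto the floor of the tray (within 15 mm) while still held by the fingers (contact force between the fingers and anything else above 1 N and ((x of box_1_grip in the frame of tray between -0.025 and 0.025 m and y of box_1_grip in the frame of tray between -0.025 and 0.025 m and z of box_1_grip in the frame of tray between 0.057 and 0.087 m and angle between box_1_grip's own z axis and vertical below 0.25 rad and angle between the x axis of box_1_grip and the x axis of tray, either way round below 0.35 rad) or (x of box_2_grip in the frame of tray between -0.025 and 0.025 m and y of box_2_grip in the frame of tray between -0.025 and 0.025 m and z of box_2_grip in the frame of tray between 0.057 and 0.087 m and angle between box_2_grip's own z axis and vertical below 0.25 rad and angle between the x axis of box_2_grip and the x axis of tray, either way round below 0.35 rad) or (x of box_3_grip in the frame of tray between -0.025 and 0.025 m and y of box_3_grip in the frame of tray between -0.025 and 0.025 m and z of box_3_grip in the frame of tray between 0.057 and 0.087 m and angle between box_3_grip's own z axis and vertical below 0.25 rad and angle between the x axis of box_3_grip and the x axis of tray, either way round below 0.35 rad))), for 0.1 s.
At the end, for the whole second after the job is handed in: The heavy box stands level (within 6 degrees) on the tray's floor, lengthways in it, and the tray carries more than 3.2 N (and under 9 N); both other boxes hang on the rack, nib within about 8 mm of its hung place behind the upper rod, sloping 32 degrees within 5, feet on the lower rod (contact force between tray and anything else between 3.2 and 9 N and ((x of box_1_grip in the frame of tray between -0.025 and 0.025 m and y of box_1_grip in the frame of tray between -0.025 and 0.025 m and z of box_1_grip in the frame of tray between 0.066 and 0.078 m and angle between box_1_grip's own z axis and vertical below 0.1 rad and angle between the x axis of box_1_grip and the x axis of tray, either way round below 0.35 rad and x of box_2_nib in the frame of rack between 0.0444 and 0.0624 m and z of box_2_nib in the frame of rack between 0.1015 and 0.1155 m and y of box_2_nib in the frame of rack between -0.125 and 0.125 m and angle between box_2_grip's own z axis and vertical between 0.47 and 0.65 rad and x of box_3_nib in the frame of rack between 0.0444 and 0.0624 m and z of box_3_nib in the frame of rack between 0.1015 and 0.1155 m and y of box_3_nib in the frame of rack between -0.125 and 0.125 m and angle between box_3_grip's own z axis and vertical between 0.47 and 0.65 rad) or (x of box_2_grip in the frame of tray between -0.025 and 0.025 m and y of box_2_grip in the frame of tray between -0.025 and 0.025 m and z of box_2_grip in the frame of tray between 0.066 and 0.078 m and angle between box_2_grip's own z axis and vertical below 0.1 rad and angle between the x axis of box_2_grip and the x axis of tray, either way round below 0.35 rad and x of box_1_nib in the frame of rack between 0.0444 and 0.0624 m and z of box_1_nib in the frame of rack between 0.1015 and 0.1155 m and y of box_1_nib in the frame of rack between -0.125 and 0.125 m and angle between box_1_grip's own z axis and vertical between 0.47 and 0.65 rad and x of box_3_nib in the frame of rack between 0.0444 and 0.0624 m and z of box_3_nib in the frame of rack between 0.1015 and 0.1155 m and y of box_3_nib in the frame of rack between -0.125 and 0.125 m and angle between box_3_grip's own z axis and vertical between 0.47 and 0.65 rad) or (x of box_3_grip in the frame of tray between -0.025 and 0.025 m and y of box_3_grip in the frame of tray between -0.025 and 0.025 m and z of box_3_grip in the frame of tray between 0.066 and 0.078 m and angle between box_3_grip's own z axis and vertical below 0.1 rad and angle between the x axis of box_3_grip and the x axis of tray, either way round below 0.35 rad and x of box_1_nib in the frame of rack between 0.0444 and 0.0624 m and z of box_1_nib in the frame of rack between 0.1015 and 0.1155 m and y of box_1_nib in the frame of rack between -0.125 and 0.125 m and angle between box_1_grip's own z axis and vertical between 0.47 and 0.65 rad and x of box_2_nib in the frame of rack between 0.0444 and 0.0624 m and z of box_2_nib in the frame of rack between 0.1015 and 0.1155 m and y of box_2_nib in the frame of rack between -0.125 and 0.125 m and angle between box_2_grip's own z axis and vertical between 0.47 and 0.65 rad))); the robot touches nothing.
It fails at once if a bystander is moved more than 30 mm or tipped over (distance of any of sample_box, wash_bottle, grad_cylinder, conical_flask, sample_jar_2, beaker_2, sample_jar_5, tape_roll from where it was at the start of the episode above 0.03 m or angle between any of sample_box, wash_bottle, grad_cylinder, conical_flask, sample_jar_2, beaker_2, sample_jar_5, tape_roll's own z axis and vertical above 0.5 rad).
It also fails if it takes over 64 s, if anything falls off the work surface, if the arm or the gripper's body presses on something with over 40 N, if the wrist force passes 120 N, or if a joint passes its speed limit or range.

### The arm

A 6-joint arm with a two-finger parallel gripper is mounted at the origin on a cart in front of the work surface, level with it; the furniture and walls round the work are solid. World frame = base frame: x ahead of the robot, y to its left, z up, the work surface at z = 0. Lengths are in m, angles in rad, forces in N, time in s.
With the tool pointing down it reaches from about 0.275 to 0.75 m from the base axis. Payload 10.2 kg.
Tool frame: the origin (TCP) lies at the very end of the fingers, on their centre line; the grasp point (between the pads) lies 19 mm behind it; z points along the fingers, y is the direction in which the jaws open and shut (so a half turn about z gives the same grasp; the last joint's range is limited). The gripper opens to 88 mm and grips with 3 to 60 N. Pads are 18 mm wide; open, the fingers measure 123 mm over their backs; the gripper's body (75 mm by 187 mm) begins 45 mm behind the grasp point.
Start: joints at [0.994, 0.313, 1.498, -0, 1.331, -0.223], TCP at [0.182, 0.492, 0.239] pointing down, gripper open.
Joint ranges: [-2.94, 2.94], [-0.97, 2.17], [0.19, 2.56], [-1.23, 4.37], [0.02, 3.11], [-2.88, 2.88]. Speed limits (rad/s): [2.39, 2.39, 3.01, 3.14, 3.14, 3.14].

### API

Orientations are given as [roll, pitch, yaw] about the fixed x, y, z axes, in that order (R = Rz(yaw) Ry(pitch) Rx(roll)).
In Python, from rig import bot gives the robot as it stands.
- The arm moves only by the tool send_rows, never from a script. Its argument "plan" is a list that holds one entry, the list of rows, each a list of 7 numbers: the shift along the tool's x, y, z in mm, then the turn, a rotation vector about the tool's x, y, z in rad, then the closure, from -1 (fully open) to 1 (shut), so that 0 is half open. In form: [[[tx, ty, tz, wx, wy, wz, fingers], ...]]. A call has 1 to 12 rows; each row is the pose to reach, as a shift and turn from the pose commanded when the call began, along the tool's axes at that moment; what a row does not reach only later rows make up. A row lasts 1/12 s, in which the tool goes at most 41.7 mm and 7.16 degrees, less where a joint would pass 70% of its speed; a pose out of reach is approached as far as the arm can. A call with a gripper value outside its range is refused whole. The fingers move at their own pace and stop on an object; "grip_force" is the grip in N (left out, the last holds). Time passes only in rows, so rows that repeat a pose let the fingers close. It gives the time, the measured TCP pose, the force and the opening at its end, in the units of the state.
- bot.observe(): the state, without advancing time (a new reading comes with each control period).
- bot.grab_frame(name): name is "side" or "top" or "wrist"; returns the picture (384x512x3 uint8, red, green, blue); there is no depth.
- bot.camera_model(name): a dict with "intrinsics" (3x3 intrinsics, pixels), "rvec" (rotation vector, rad) and "tvec" (3), from world to camera coordinates, as OpenCV has them. Camera axes: x right, y down, z forward; pixel columns grow to the right and rows downward; lengths in m; the calibration is good to about 2 mm. A picture is of the moment at which its call begins: read the wrist's pose just before it. camera_model takes no time and is no camera call; for the wrist camera it gives the pose at the moment of the call.
- bot.finish_job(): hands the job in, once; it reports no verdict.
The state is a dict: "t": time; "joints": joint angles; "qd": joint speeds; "joint_efforts": joint torques, N m; "tool_pos": TCP position; "tool_rot": TCP orientation; "wrist_force": force on the tool from outside, world axes, zero at the start; "ft_torque": the same for the moment, N m; "gripper_width": opening from 0.0 (shut) to 1.0 (fully open).
Only numpy, scipy, OpenCV 4.12 (cv2) and the standard library are available. Lean on these libraries where they do the work, as an engineer would, in place of code of your own. Each camera call takes 0.05 s, during which the arm holds its last target. There are 200 camera calls.

## Working session

There is one attempt and no reset: what is moved stays moved. The work goes in short steps, Python scripts to look and compute and a tool call to move; the robot and the scene stay as the last step left them, time stands still between calls to the robot, and variables do not carry over. Pictures are saved under pics/ and viewed, about 8 in all and at most 12, crops included, and the job is handed in when it is done.

Besides the shell and the picture viewer there is one more tool, called after "Request:" by a JSON object that holds its "name" and its "arguments". send_rows: Moves the arm, as the interface text tells. Its arguments: {"type":"object","properties":{"plan":{"type":"array"},"grip_force":{"type":"number"}},"required":["plan"]}

```bash
ls; mkdir -p pics; python3 - <<'E'
from rig import bot
import cv2,numpy as np
for n in("top","side"):
    im=bot.grab_frame(n); cv2.imwrite(f"pics/{n}0.png",im[...,::-1]); 
    m=bot.camera_model(n); print(n,m)
print(bot.observe())
E
```

```text
pics
top {'intrinsics': array([[400.93915817,   0.        , 258.99775033],
       [  0.        , 400.93915817, 192.66163701],
       [  0.        ,   0.        ,   1.        ]]), 'rvec': array([ 2.12673947, -2.14589535,  0.15720863]), 'tvec': array([0.01396049, 0.55424009, 1.3794091 ])}
side {'intrinsics': array([[396.66427894,   0.        , 250.20634048],
       [  0.        , 396.66427894, 193.05495379],
       [  0.        ,   0.        ,   1.        ]]), 'rvec': array([ 2.12247636, -0.46105637,  0.28065322]), 'tvec': array([-0.50836345,  0.23368687,  1.02457767])}
{'t': 0.1, 'joints': array([ 9.93604977e-01,  3.13375458e-01,  1.49834747e+00, -3.27696184e-05,
        1.33101003e+00, -2.23404523e-01]), 'qd': array([ 1.07001109e-04, -2.10565318e-03, -9.17094226e-04,  3.01087692e-04,
        6.68510014e-04,  6.64253725e-05]), 'joint_efforts': array([ 4.78493515e-03, -4.02811432e+01, -2.52642399e+01,  6.96872757e-02,
        3.42286436e-02, -3.35855452e-05]), 'tool_pos': array([0.18178506, 0.4922875 , 0.23823295]), 'tool_rot': array([-3.14047363e+00, -2.21603485e-04,  2.78781350e+00]), 'wrist_force': array([-0.21739457,  0.03290049, -0.45876615]), 'ft_torque': array([-0.02086344, -0.03872912, -0.05973641]), 'gripper_width': 1.002379967318204}
```

View pics/top0.png

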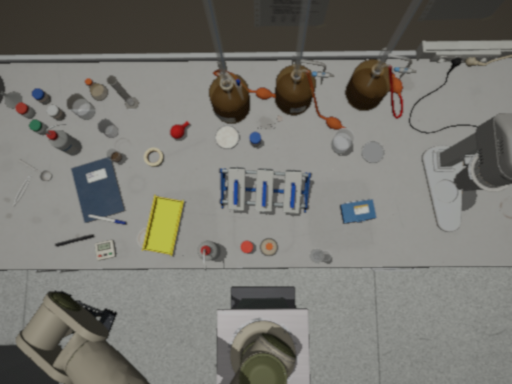

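View pics/side0.png

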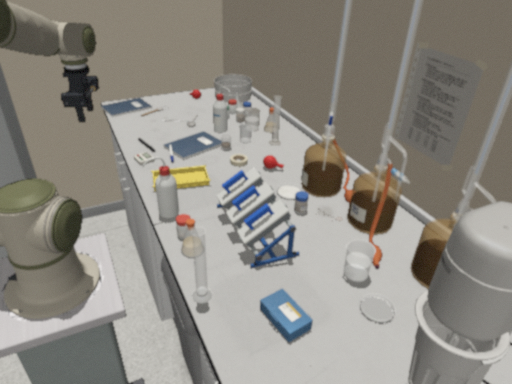

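The top view shows the boxes at about (237,190), (265,190) and (293,190), with blue handles, and the yellow tray at (164,226). The side view shows the handles rising away from the robot. Next I'll triangulate.

```bash
cat > h.py <<'E'
import cv2,numpy as np
from scipy.spatial.transform import Rotation as Rn
def cam(m): return m["intrinsics"],cv2.Rodrigues(np.array(m["rvec"],float))[0],np.array(m["tvec"],float)
def ray(m,p):
    K,R,t=cam(m); d=R.T@np.linalg.inv(K)@np.array([p[0],p[1],1.]); return -R.T@t,d/np.linalg.norm(d)
def plane(m,p,z):
    c,d=ray(m,p); return c+d*(z-c[2])/d[2]
def tri(obs):
    A=np.zeros((3,3));b=np.zeros(3)
    for m,p in obs:
        c,d=ray(m,p);P=np.eye(3)-np.outer(d,d);A+=P;b+=P@c
    X=np.linalg.solve(A,b)
    return X,[np.linalg.norm((np.eye(3)-np.outer(d,d))@(X-c)) for c,d in(ray(*o) for o in obs)]
def blobs(im,kind,amin=30):
    h=cv2.cvtColor(im,cv2.COLOR_RGB2HSV)
    lo,hi={"blue":((105,120,40),(130,255,255)),"yellow":((22,120,80),(35,255,255))}[kind]
    k=cv2.inRange(h,lo,hi); out=[]
    for c in cv2.findContours(k,cv2.RETR_EXTERNAL,cv2.CHAIN_APPROX_NONE)[0]:
        if cv2.contourArea(c)>=amin: out.append((cv2.contourArea(c),cv2.minAreaRect(c),c))
    return sorted(out,key=lambda o:-o[0])
E
python3 - <<'E'
from rig import bot
from h import *
for n in("top","side"):
    im=cv2.imread(f"pics/{n}0.png")[...,::-1].copy()
    for k in("blue","yellow"):
        for a,r,c in blobs(im,k,20):
            M=cv2.moments(c)
            print(n,k,a,np.round(r[0],1),np.round(r[1],1),round(r[2],1), "cen",round(M['m10']/M['m00'],1),round(M['m01']/M['m00'],1))
m=bot.camera_model("top")
for p in[(237,190),(265,190),(293,190)]: print(plane(m,p,.13))
im=cv2.imread("pics/top0.png")[...,::-1].copy()
a,r,c=blobs(im,"yellow")[0]; print(np.array([plane(m,p,.024) for p in cv2.boxPoints(r)]))
for n,(x,y,w,h) in(("top",(210,160,110,60)),("side",(190,150,130,120))):
    i=cv2.imread(f"pics/{n}0.png")[y:y+h,x:x+w]; 
    cv2.imwrite(f"pics/{n}crop.png",cv2.resize(i,None,fx=5,fy=5,interpolation=cv2.INTER_CUBIC)[:600,:800])
E
```

```text
top blue 73.5 [254.5 138. ] [10.  9.] 90.0 cen 254.8 137.8
top blue 72.5 [37.8 93.8] [10.6  8.5] 45.0 cen 37.8 93.6
top blue 61.5 [304.9 190.2] [ 5.7 33.1] 5.7 cen 306.0 189.6
top blue 57.5 [235.5 192. ] [22.  3.] 90.0 cen 235.4 191.7
top blue 49.0 [292.5 195. ] [ 3. 24.] 0.0 cen 292.5 195.3
top blue 47.5 [223.2 186.9] [32.   5.5] 88.2 cen 222.5 182.8
top blue 47.0 [263.5 193.5] [23.  3.] 90.0 cen 263.8 194.2
top yellow 1570.5 [162.8 225.1] [30.4 55.1] 12.1 cen 162.9 225.0
side blue 556.5 [271.5 247.6] [26.6 47.3] 74.7 cen 278.5 247.8
side blue 187.5 [257.9 215.8] [11.9 27.6] 51.7 cen 256.4 214.5
side blue 158.5 [245.2 196.7] [11.  27.1] 50.2 cen 243.8 195.7
side blue 103.5 [233.5 180. ] [ 8.5 23.4] 46.8 cen 232.8 179.9
side blue 57.0 [301.5 196.5] [7. 9.] 90.0 cen 301.5 196.3
side yellow 546.0 [189.2 177. ] [18.8 37. ] 84.3 cen 190.3 176.6
side yellow 20.0 [156.  174.8] [7.8 5.1] 81.9 cen 155.7 173.7
[0.55042571 0.08156306 0.13      ]
[ 0.54951275 -0.01179512  0.13      ]
[ 0.54860102 -0.10502827  0.13      ]
[[0.36073756 0.42309127 0.024     ]
 [0.55274129 0.38850269 0.024     ]
 [0.52857809 0.28078851 0.024     ]
 [0.33766753 0.31746151 0.024     ]]
```

View pics/sidecrop.png

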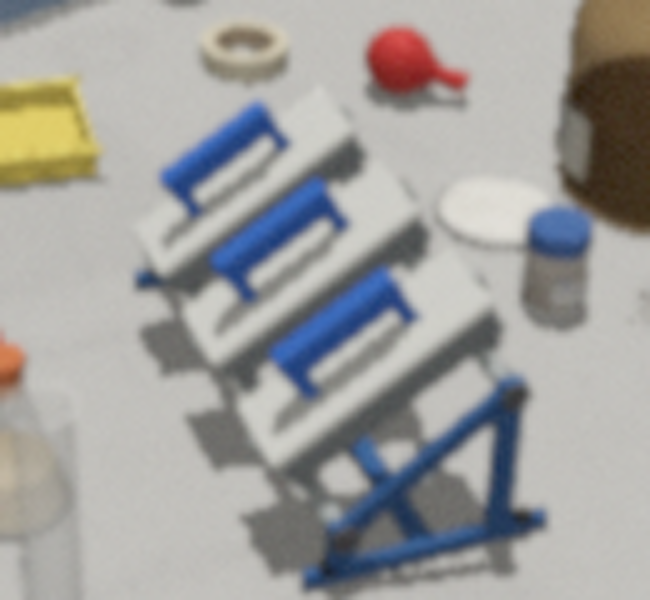

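```bash
cat >> h.py <<'E'
def tool(o): return np.array(o["tool_pos"]),Rn.from_euler("xyz",o["tool_rot"]).as_matrix()
def tgt(th,yaw=0.): # tool with y to +Y, leaning forward by th, turned by yaw about world z
    s,c=np.sin(th),np.cos(th); R=np.array([[-c,0,s],[0,1,0],[-s,0,-c]])
    return Rn.from_euler("z",yaw).as_matrix()@R
def rel(o,p,R):
    p0,R0=tool(o); return np.round(np.r_[R0.T@(np.array(p)-p0)*1e3,Rn.from_matrix(R0.T@R).as_rotvec()*1],4).tolist()
E
python3 - <<'E'
from rig import bot
from h import *
o=bot.observe(); p,R=tool(o); m=bot.camera_model("wrist"); K,Rc,t=cam(m)
print(K); C=-Rc.T@t; print("cam in tool mm",R.T@(C-p)*1e3,"cam fwd in tool",R.T@Rc.T[:,2],"cam x in tool",R.T@Rc.T[:,0])
print(rel(o,[.46,-.01,.30],tgt(.3)))
E
```

```text
[[329.21968791   0.         249.43848579]
 [  0.         329.21968791 188.51187211]
 [  0.           0.           1.        ]]
cam in tool mm [  66.10150759    0.63525761 -144.43475041] cam fwd in tool [-0.2610926   0.00152121  0.96531256] cam x in tool [-0.00169623  0.99999649 -0.00203465]
[-434.9866, -374.8636, -61.444, -0.0541, -0.2973, -0.351]
```

Request:
{"name": "send_rows", "arguments": {"plan": [[[0,0,-60,0,0,0,0],[-30,0,-90,0,0,-0.05,0],[-430,-370,-61,-0.05,-0.3,-0.35,0],[-430,-370,-61,-0.05,-0.3,-0.35,0],[-430,-370,-61,-0.05,-0.3,-0.35,0],[-430,-370,-61,-0.05,-0.3,-0.35,0],[-430,-370,-61,-0.05,-0.3,-0.35,0],[-430,-370,-61,-0.05,-0.3,-0.35,0],[-430,-370,-61,-0.05,-0.3,-0.35,0],[-430,-370,-61,-0.05,-0.3,-0.35,0],[-430,-370,-61,-0.05,-0.3,-0.35,0],[-430,-370,-61,-0.05,-0.3,-0.35,0]]]}}

```text
t: 1.1
tool_pos: [0.3952, 0.1136, 0.3037]
tool_rot: [-3.138, 0.303, 3.141]
wrist_force: [0.3, 0.5, -0.4]
gripper_width: 0.497
```

Request:
{"name": "send_rows", "arguments": {"plan": [[[-60,-120,20,0,0,0,0],[-60,-120,20,0,0,0,0],[-60,-120,20,0,0,0,0],[-60,-120,20,0,0,0,0],[-60,-120,20,0,0,0,0],[-60,-120,20,0,0,0,0]]]}}

```text
t: 1.6
tool_pos: [0.4577, -0.0043, 0.3024]
tool_rot: [-3.139, 0.301, 3.14]
wrist_force: [-0.6, 0.5, -0.7]
gripper_width: 0.498
```

```bash
python3 - <<'E'
from rig import bot
from h import *
import pickle
m=bot.camera_model("wrist"); im=bot.grab_frame("wrist"); o=bot.observe(); print(o["tool_pos"],o["tool_rot"],o["qd"].round(3),o["joints"].round(3))
pickle.dump((m,im,o),open("w1.pkl","wb"))
cv2.imwrite("pics/w1.png",im[...,::-1])
for a,r,c in blobs(im,"blue",60): print(a,np.round(r,1) if 0 else [np.round(x,1) for x in r])
E
```

```text
[ 0.45752534 -0.003567    0.30265054] [-3.13858133  0.30193577  3.14158208] [ 0.021 -0.012  0.002  0.001 -0.001 -0.005] [-0.315 -0.047  1.774  0.099  1.128 -1.915]
1212.0 [array([156.4, 185.2]), array([20. , 78.1]), np.float64(2.7)]
1201.5 [array([334.5, 193.9]), array([20.4, 76.4]), np.float64(2.9)]
928.5 [array([128.3, 177.1]), array([ 16.7, 117. ]), np.float64(4.7)]
912.0 [array([246.4, 189.6]), array([13.1, 77.3]), np.float64(2.9)]
851.0 [array([360.8, 188.9]), array([ 15.3, 114. ]), np.float64(1.9)]
267.0 [array([205.8, 161. ]), array([32.1,  9.4]), np.float64(3.0)]
256.0 [array([287.6, 165.3]), array([31.3,  9.3]), np.float64(3.0)]
176.5 [array([266.5, 271.5]), array([ 9., 25.]), np.float64(90.0)]
```

View pics/w1.png

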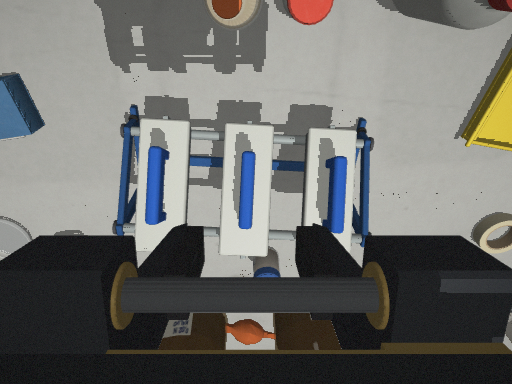

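The wrist view shows all three boxes: handles at (156,185), (246,190) and (334,194), the rods at rows ~130 and ~232, and the tray corner at the right. The image top is the robot side. I'll take a second viewpoint to triangulate.

Request:
{"name": "send_rows", "arguments": {"plan": [[[40,-8,-30,0,-0.25,0,0],[80,-8,-45,0,-0.25,0,0],[80,-8,-45,0,-0.25,0,0],[80,-8,-45,0,-0.25,0,0],[80,-8,-45,0,-0.25,0,0]]]}}

```text
t: 2.07
tool_pos: [0.3671, -0.0113, 0.3228]
tool_rot: [-3.136, 0.556, -3.14]
wrist_force: [0.1, -0.8, -0.1]
gripper_width: 0.497
```

```bash
python3 - <<'E'
from rig import bot
from h import *
import pickle
m2=bot.camera_model("wrist"); im2=bot.grab_frame("wrist"); o=bot.observe(); print(o["tool_pos"],o["tool_rot"],o["qd"].round(3))
pickle.dump((m2,im2,o),open("w2.pkl","wb"))
cv2.imwrite("pics/w2.png",im2[...,::-1])
m1,im1,_=pickle.load(open("w1.pkl","rb"))
def handles(im):
    g=[(r,c) for a,r,c in blobs(im,"blue",500) if r[0][1]<260 and max(r[1])<105]
    return sorted(g,key=lambda x:x[0][0][0])
def ends(r): # end mids
    b=cv2.boxPoints(r); b=b[np.argsort(b[:,1])]; return b[:2].mean(0),b[2:].mean(0)
H1,H2=handles(im1),handles(im2); print(len(H1),len(H2))
for (r1,_),(r2,_) in zip(H1,H2):
    print("mid",*tri([(m1,r1[0]),(m2,r2[0])]))
    e=[tri([(m1,a),(m2,b)]) for a,b in zip(ends(r1),ends(r2))]
    d=e[1][0]-e[0][0]; print("  len",np.linalg.norm(d),"slope",np.arctan2(d[2],np.hypot(d[0],d[1])),"yaw",np.arctan2(d[1],d[0]), e[0][0],e[1][0])
E
```

```text
[ 0.36800558 -0.01151277  0.32258424] [-3.13663109  0.55399081 -3.1396916 ] [ 0.015  0.064 -0.028 -0.002 -0.003  0.001]
3 5
mid [ 0.59760661 -0.155266    0.01986365] [np.float64(0.017000787985889526), np.float64(0.017000787985889623)]
  len 0.31108397824004164 slope 1.2813476274791935 yaw 2.1505923384095027 [ 0.6147372  -0.1951648  -0.14886766] [ 0.56609287 -0.12088469  0.14927566]
mid [ 0.42055947 -0.03343597  0.26666895] [np.float64(0.0373607801298545), np.float64(0.037360780129854554)]
  len 0.05161774109534505 slope 1.2791733696419723 yaw 0.08095230594393536 [ 0.41047734 -0.03369506  0.24269424] [ 0.42526921 -0.032495    0.29213261]
mid [0.42387734 0.01450168 0.26761896] [np.float64(0.033799971822912875), np.float64(0.033799971822912875)]
  len 0.049559790781205065 slope 1.2016350691097852 yaw -0.38166510757890415 [0.41348004 0.0177386  0.24485438] [0.43007611 0.01107785 0.29107534]
```

View pics/w2.png

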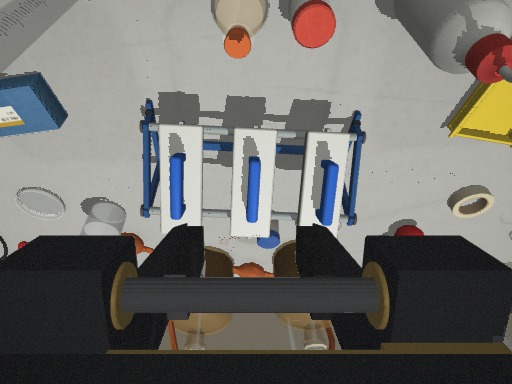

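The second view shows handles at about (177,187), (253,190) and (329,193), plus rods and end plates. I'll fix the blob selection and use rod end points for the rack.

```bash
python3 - <<'E'
from rig import bot
from h import *
import pickle
m1,im1,_=pickle.load(open("w1.pkl","rb"));m2,im2,_=pickle.load(open("w2.pkl","rb"))
def pick(im,approx):
    B=blobs(im,"blue",300); return [min(B,key=lambda b:np.hypot(*(np.array(b[1][0])-a)))[1:] for a in approx]
def ends(r):
    b=cv2.boxPoints(r); b=b[np.argsort(b[:,1])]; return b[:2].mean(0),b[2:].mean(0)
H1=pick(im1,[(156,185),(246,190),(335,194)]);H2=pick(im2,[(177,187),(253,190),(329,193)])
for (r1,_),(r2,_) in zip(H1,H2):
    X,e0=tri([(m1,r1[0]),(m2,r2[0])]); print("mid",X.round(4),"res",e0[0].round(4),np.round(r2[1],1))
    e=[tri([(m1,a),(m2,b)]) for a,b in zip(ends(r1),ends(r2))]
    d=e[1][0]-e[0][0]; print("  len",np.linalg.norm(d).round(4),"slope",np.arctan2(d[2],np.hypot(d[0],d[1])).round(3),"yaw",np.arctan2(d[1],d[0]).round(3))
# top/side check
mt,ms=bot.camera_model("top"),bot.camera_model("side")
for a,b in zip([(292.5,195),(263.5,193.5),(235.5,192)],[(257.9,215.8),(245.2,196.7),(233.5,180)]):
    print("top/side",[np.round(x,4) for x in tri([(mt,a),(ms,b)])])
# white lids: mask, centre
for n,m,im,ap in(("1",m1,im1,[(163,190),(246,190),(330,190)]),("2",m2,im2,[(181,180),(254,182),(324,182)])):
    h=cv2.cvtColor(im,cv2.COLOR_RGB2HSV); k=cv2.inRange(h,(0,0,205),(180,40,255)); 
    for a,r,c in sorted([(cv2.contourArea(c),cv2.minAreaRect(c),c) for c in cv2.findContours(k,0,1)[0]],key=lambda q:-q[0])[:4]: print(n,a,[np.round(x,1) for x in r])
E
```

```text
mid [ 0.5343 -0.1028  0.1259] res 0.0004 [66. 14.]
  len 0.0824 slope 0.706 yaw -0.023
mid [ 0.539  -0.0077  0.1275] res 0.0 [11.5 65.3]
  len 0.0818 slope 0.739 yaw -0.071
mid [0.5449 0.0862 0.1272] res 0.0 [17.3 65. ]
  len 0.082 slope 0.759 yaw -0.134
top/side [array([ 0.5323, -0.1032,  0.1307]), array([0.0007, 0.0007])]
top/side [array([ 0.5385, -0.007 ,  0.1312]), array([0.0009, 0.0009])]
top/side [array([0.543 , 0.0864, 0.1337]), array([0.0001, 0.0001])]
1 5698.5 [array([246. , 190.1]), array([ 45.4, 130. ]), np.float64(2.9)]
1 5285.0 [array([161.1, 185.8]), array([ 45.8, 130.7]), np.float64(2.8)]
1 1996.5 [array([329.8, 189.9]), array([ 44.6, 120.2]), np.float64(3.0)]
2 3976.5 [array([252.8, 183. ]), array([ 40. , 106.5]), np.float64(2.7)]
2 3811.0 [array([180., 179.]), array([106.,  40.]), np.float64(90.0)]
2 1679.5 [array([324. , 183.7]), array([ 39.2, 101.8]), np.float64(5.8)]
2 140.5 [array([  9. , 113.3]), array([14.5, 20.4]), np.float64(81.5)]
```

```bash
cat >> h.py <<'E'
HB=[np.array([.5340,-.1030,.1295]),np.array([.5390,-.0077,.1295]),np.array([.5445,.0863,.1295])]
YR=-0.056; TH=0.56
def grasp(i,back=0.,dz=.018):
    R=tgt(TH,YR); return HB[i]+R[:,2]*(dz-back),R
E
python3 - <<'E'
from rig import bot
from h import *
o=bot.observe(); print(o["tool_pos"])
print(rel(o,*grasp(1,.07))); print(rel(o,*grasp(1)))
E
```

```text
[ 0.36800558 -0.01151277  0.32258424]
[-43.5731, 6.0892, 202.1639, 0.0256, -0.0059, 0.0492]
[-43.9407, 4.2847, 272.1396, 0.0256, -0.0059, 0.0492]
```

Request:
{"name": "send_rows", "arguments": {"plan": [[[-44,6,40,0.025,-0.006,0.05,0],[-44,6,80,0.025,-0.006,0.05,0],[-44,6,120,0.025,-0.006,0.05,0],[-44,6,160,0.025,-0.006,0.05,0],[-44,6,200,0.025,-0.006,0.05,0],[-44,5,225,0.025,-0.006,0.05,0],[-44,4,245,0.025,-0.006,0.05,0],[-44,4,260,0.025,-0.006,0.05,0],[-44,4,268,0.025,-0.006,0.05,0],[-44,4,272,0.025,-0.006,0.05,0],[-44,4,272,0.025,-0.006,0.05,0],[-44,4,272,0.025,-0.006,0.05,0]]]}}

```text
t: 3.12
tool_pos: [0.5487, -0.0088, 0.1138]
tool_rot: [3.139, 0.559, 3.084]
wrist_force: [-0.9, -0.9, -0.6]
gripper_width: 0.504
```

```bash
python3 - <<'E'
from rig import bot
from h import *
o=bot.observe(); print(o["tool_pos"],o["tool_rot"],o["wrist_force"],o["ft_torque"],grasp(1)[0],rel(o,*grasp(1)))
im=bot.grab_frame("wrist"); cv2.imwrite("pics/g1.png",im[...,::-1])
E
```

```text
[ 0.54865694 -0.00883232  0.11384342] [3.1394486  0.55885166 3.08414703] [-0.85900969 -0.92343086 -0.58143017] [0.04508817 0.26520033 0.00762589] [ 0.54854636 -0.00823516  0.11424941] [-0.0926, 0.5907, -0.4197, 0.0014, -0.0011, -0.0012]
```

View pics/g1.png

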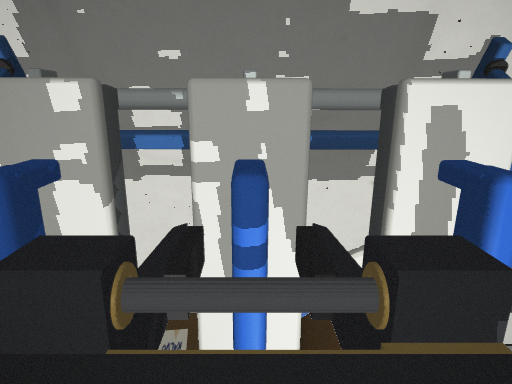

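The handle sits centred between the fingers, at column 250. Close and feel the weight.

Request:
{"name": "send_rows", "arguments": {"plan": [[[0,0,0,0,0,0,1],[0,0,0,0,0,0,1],[0,0,0,0,0,0,1],[0,0,0,0,0,0,1],[0,0,0,0,0,0,1],[0,0,0,0,0,0,1]]], "grip_force": 35}}

```text
t: 3.67
tool_pos: [0.5485, -0.0092, 0.1137]
tool_rot: [3.139, 0.559, 3.083]
wrist_force: [-0.6, 2.1, 2.2]
gripper_width: 0.149
```

Request:
{"name": "send_rows", "arguments": {"plan": [[[-0.9,0,-1.4,0,0,0,1],[-1.9,0,-3,0,0,0,1],[-1.9,0,-3,0,0,0,1],[-1.9,0,-3,0,0,0,1],[-1.9,0,-3,0,0,0,1],[-1.9,0,-3,0,0,0,1]]]}}

```text
t: 4.17
tool_pos: [0.5483, -0.0093, 0.1168]
tool_rot: [3.139, 0.558, 3.083]
wrist_force: [0.3, 0.0, -4.3]
gripper_width: 0.144
```

```bash
python3 - <<'E'
from rig import bot
import numpy as np
f=[]
for _ in range(5): bot.grab_frame("side"); o=bot.observe(); f.append(np.r_[o["wrist_force"],o["ft_torque"]])
print(o["t"],o["tool_pos"],np.round(f,2))
E
```

```text
4.4167 [ 0.54844626 -0.00934327  0.11700793] [[-0.68 -0.33 -4.79  0.07  0.71 -0.  ]
 [-0.4  -0.62 -4.93 -0.02  0.72 -0.04]
 [-0.98 -0.08 -5.31  0.06  0.66  0.04]
 [-0.27  0.71 -5.5   0.04  0.72 -0.02]
 [ 0.42  0.54 -4.49  0.09  0.69 -0.07]]
```

The lifted load is about 4.4 N net with almost no lateral force, so this box weighs about 0.45 kg or a bit more. An empty one would give at most 2 N. The middle box is the heavy one, so I'll work out the swing about the rod.

```bash
python3 - <<'E'
from rig import bot
from h import *
o=bot.observe(); p0,R0=tool(o)
Rz=Rn.from_euler("z",YR).as_matrix()
th0=TH-.002; h0=np.array([-.0795,0,.0249])
# world rod point from the grasp: grip ~18mm behind TCP, raised 3 mm now
rod=p0-[0,0,.0032]-R0[:,2]*.018-Rz@h0; print("rod",rod)
rp=p0-[0,0,.0032]-rod
for k in range(1,11):
    a=.56*k/10; lift=.0032+(.0012-.0032)*min(1,k/4)
    Q=Rz@Rn.from_euler("y",a).as_matrix()@Rz.T
    print(rel(o,rod+Q@rp+[0,0,lift]+Rz@[.001*k/10,0,0],Q@R0))
E
```

```text
rod [ 0.61829837 -0.01327508  0.10417355]
[-2.437, 0.0072, -2.4873, 0.0001, 0.056, 0.0]
[-5.0359, 0.0147, -4.8235, 0.0002, 0.112, 0.0001]
[-7.7878, 0.0223, -6.9998, 0.0003, 0.168, 0.0001]
[-10.6837, 0.03, -9.0078, 0.0005, 0.224, 0.0002]
[-13.9788, 0.0388, -11.2637, 0.0006, 0.28, 0.0002]
[-17.398, 0.0477, -13.3364, 0.0007, 0.336, 0.0003]
[-20.931, 0.0567, -15.2191, 0.0008, 0.392, 0.0003]
[-24.567, 0.0657, -16.9058, 0.0009, 0.448, 0.0004]
[-28.2947, 0.0747, -18.391, 0.001, 0.504, 0.0004]
[-32.1028, 0.0837, -19.6698, 0.0012, 0.56, 0.0005]
```

Request:
{"name": "send_rows", "arguments": {"plan": [[[-2.4,0,-2.5,0,0.056,0,1],[-5.0,0,-4.8,0,0.112,0,1],[-7.8,0,-7.0,0,0.168,0,1],[-10.7,0,-9.0,0,0.224,0,1],[-14.0,0,-11.3,0,0.28,0,1],[-17.4,0,-13.3,0,0.336,0,1],[-20.9,0,-15.2,0,0.392,0,1],[-24.6,0,-16.9,0,0.448,0,1],[-28.3,0,-18.4,0,0.504,0,1],[-32.1,0,-19.7,0,0.56,0,1],[-32.1,0,-19.7,0,0.56,0,1],[-32.1,0,-19.7,0,0.56,0,1]]], "grip_force": 50}}

```text
t: 5.42
tool_pos: [0.5656, -0.0104, 0.1504]
tool_rot: [3.14, 0.0, 3.084]
wrist_force: [0.1, -0.0, -5.9]
gripper_width: 0.153
```

```bash
python3 - <<'E'
from rig import bot
import numpy as np,cv2
f=[]
for _ in range(3): im=bot.grab_frame("side"); o=bot.observe(); f.append(np.r_[o["wrist_force"],o["ft_torque"]])
print(o["t"],o["tool_pos"],o["tool_rot"],o["gripper_width"],np.round(f,2))
a=im[130:280,170:340,::-1]; cv2.imwrite("pics/s_swing.png",cv2.resize(a,None,fx=4,fy=4,interpolation=cv2.INTER_CUBIC))
E
```

```text
5.5667 [ 0.56478233 -0.0102777   0.15054294] [ 3.13965917e+00 -7.44287873e-04  3.08431174e+00] 0.14713833006532048 [[-0.09  0.17 -5.44  0.07 -0.01 -0.01]
 [ 0.72 -0.11 -5.31 -0.02 -0.01  0.  ]
 [ 0.51 -0.3  -5.18  0.06  0.01 -0.05]]
```

View pics/s_swing.png

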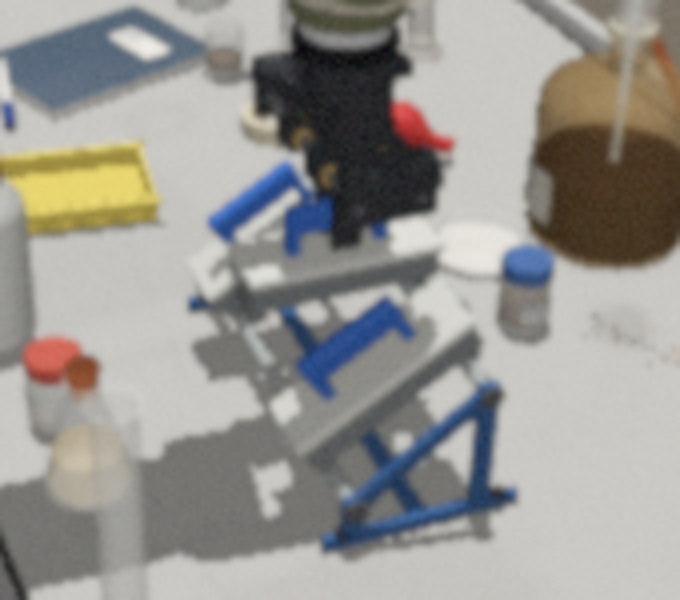

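The box lies level, the nib is still at the rod, and the force is 5.3 N with no moment. Now lift straight up.

Request:
{"name": "send_rows", "arguments": {"plan": [[[0,0,-5,0,0,0,1],[0,0,-12,0,0,0,1],[0,0,-20,0,0,0,1],[0,0,-35,0,0,0,1],[0,0,-55,0,0,0,1],[0,0,-80,0,0,0,1],[0,0,-105,0,0,0,1],[0,0,-125,0,0,0,1],[0,0,-130,0,0,0,1],[0,0,-130,0,0,0,1]]]}}

```text
t: 6.4
tool_pos: [0.5657, -0.0107, 0.2825]
tool_rot: [3.14, 0.002, 3.084]
wrist_force: [-0.0, 0.6, -5.2]
gripper_width: 0.151
```

```bash
python3 - <<'E'
from rig import bot
from h import *
o=bot.observe(); print(o["t"],o["wrist_force"],o["joints"].round(2))
m=bot.camera_model("top"); im=bot.grab_frame("top"); ms=bot.camera_model("side"); si=bot.grab_frame("side")
a,r,c=blobs(im,"yellow")[0]; P=np.array([plane(m,p,.024) for p in cv2.boxPoints(r)]); print(P.round(4),P.mean(0)); 
e=sorted([P[1]-P[0],P[2]-P[1]],key=np.linalg.norm); L=e[1]*np.sign(e[1][0]); print("len",[np.linalg.norm(x).round(4) for x in e],"yaw",np.arctan2(L[1],L[0]))
C=P.mean(0); Y=np.arctan2(L[1],L[0])
# stereo height: rear-right corner etc. in side view
hull=cv2.convexHull(np.vstack([b[2] for b in blobs(si,"yellow",15)])).reshape(-1,2)
for s,n in((hull[np.argmax(hull[:,0])],"right"),(hull[np.argmin(hull[:,1])],"top")):
    print(n,s,[[round(float(v),4) for v in tri([(ms,s),(m,q)])[0]]+[round(tri([(ms,s),(m,q)])[1][0],4)] for q in cv2.boxPoints(r)])
R=tgt(0,Y); 
print(rel(o,[C[0],C[1],.28],R))
print("reach joints ok?", np.hypot(C[0],C[1]))
E
```

```text
6.4 [-3.66765029e-03  5.50767090e-01 -5.19372599e+00] [-0.23  0.38  1.29  0.    1.47 -1.74]
[[0.3608 0.4231 0.024 ]
 [0.5529 0.3879 0.024 ]
 [0.5285 0.2804 0.024 ]
 [0.3374 0.3177 0.024 ]] [0.44489291 0.3522945  0.024     ]
len [np.float64(0.1102), np.float64(0.1954)] yaw -0.18128163783803408
right [208 181] [[0.4569, 0.3924, -0.0155, np.float64(0.1039)], [0.5693, 0.411, -0.0634, np.float64(0.003)], [0.5283, 0.281, 0.0219, np.float64(0.0005)], [0.4251, 0.273, 0.0581, np.float64(0.0949)]]
top [196 167] [[0.4354, 0.3867, 0.0483, np.float64(0.0803)], [0.5376, 0.3925, 0.0207, np.float64(0.0162)], [0.5016, 0.2707, 0.0937, np.float64(0.0177)], [0.4065, 0.2716, 0.1145, np.float64(0.0738)]]
[141.4197, 355.4588, 2.614, 0.0014, 0.002, 0.1241]
reach joints ok? 0.5674866711247326
```

Request:
{"name": "send_rows", "arguments": {"plan": [[[5,12,0,0,0,0.01,1],[17,42,0,0,0,0.02,1],[31,77,0,0,0,0.03,1],[45,112,0,0,0,0.04,1],[59,147,0,0,0,0.05,1],[73,182,0,0,0,0.06,1],[87,217,0,0,0,0.07,1],[101,252,0,0,0,0.08,1],[115,287,0,0,0,0.1,1],[129,322,0,0,0,0.11,1],[138,346,0,0,0,0.12,1],[141,355,0,0,0,0.124,1]]]}}

```text
t: 7.5
tool_pos: [0.4429, 0.3547, 0.2799]
tool_rot: [3.141, -0.004, 2.963]
wrist_force: [1.8, -0.6, -5.7]
gripper_width: 0.15
```

Request:
{"name": "send_rows", "arguments": {"plan": [[[0,0,30,0,0,0,1],[0,0,60,0,0,0,1],[0,0,85,0,0,0,1],[0,0,105,0,0,0,1],[0,0,110,0,0,0,1],[0,0,110,0,0,0,1],[0,0,110,0,0,0,1]]]}}

```text
t: 8.08
tool_pos: [0.4453, 0.3519, 0.1722]
tool_rot: [3.14, -0.001, 2.96]
wrist_force: [0.8, 0.7, -5.4]
gripper_width: 0.151
```

```bash
python3 - <<'E'
from rig import bot
from h import *
m=bot.camera_model("wrist"); im=bot.grab_frame("wrist"); o=bot.observe(); print(o["t"],o["tool_pos"],o["tool_rot"],o["wrist_force"],o["ft_torque"],o["gripper_width"])
R=tgt(0,-.18); print(rel(o,[.445,.352,.054],R))
cv2.imwrite("pics/t1.png",im[...,::-1])
for q in(-.103,.103):
  for w in(-.055,.055):
    X=np.array([.445,.352,.024])+Rn.from_euler("z",-.18).as_matrix()@[q,w,0]; K,Rc,t=cam(m); v=K@(Rc@X+t); print(q,w,(v[:2]/v[2]).round(0))
s=bot.grab_frame("side"); cv2.imwrite("pics/t1s.png",cv2.resize(s[90:240,110:280,::-1],None,fx=4,fy=4,interpolation=cv2.INTER_CUBIC))
E
```

```text
8.1333 [0.44545962 0.35212372 0.17286014] [ 3.13885688e+00 -1.27507914e-05  2.96009188e+00] [ 0.49435425  0.36479615 -3.8877377 ] [ 0.06597459 -0.09387068 -0.06836808] 0.1449098297564525
[0.4282, -0.5298, 118.8591, 0.0027, -0.0, -0.0015]
-0.103 -0.055 [181.  53.]
-0.103 0.055 [314.  53.]
0.103 -0.055 [193. 276.]
0.103 0.055 [304. 275.]
```

View pics/t1.png

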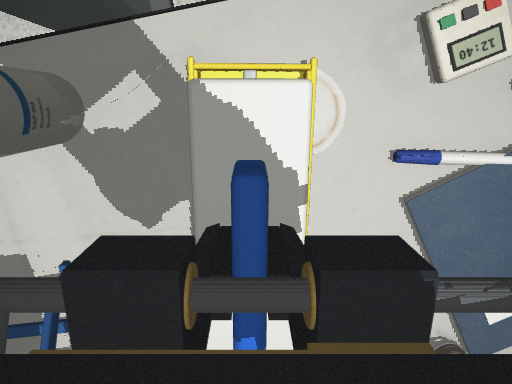

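View pics/t1s.png

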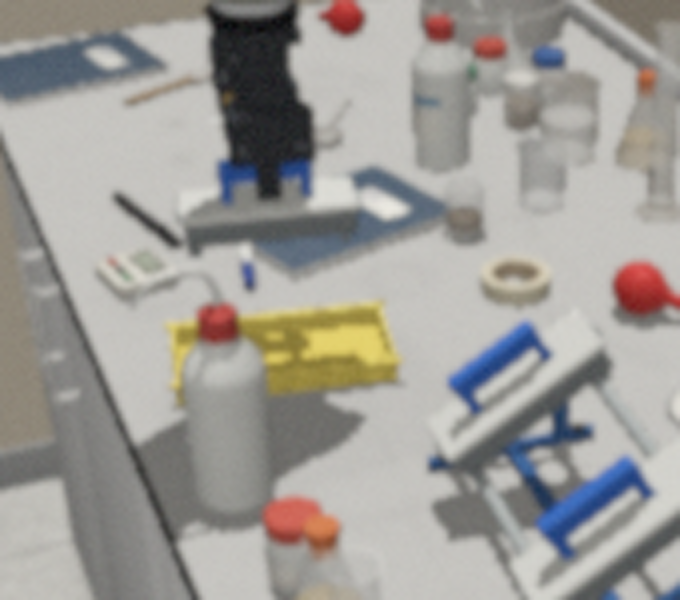

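The wrist view shows the tray's near rim corners at about (189,57) and (317,57), against a predicted (181,53) and (314,53). I'll shift about +3 mm in x and +3 mm in y, then descend. The side view shows the box level over the tray.

Request:
{"name": "send_rows", "arguments": {"plan": [[[-2,3,20,0,0,0,1],[-2,3,45,0,0,0,1],[-2,3,70,0,0,0,1],[-2,3,88,0,0,0,1],[-2,3,98,0,0,0,1],[-2,3,104,0,0,0,1],[-2,3,108,0,0,0,1],[-2,3,110,0,0,0,1],[-2,3,112,0,0,0,1],[-2,3,112,0,0,0,1],[-2,3,112,0,0,0,1]]]}}

```text
t: 9.1
tool_pos: [0.4475, 0.355, 0.0603]
tool_rot: [3.139, -0.001, 2.96]
wrist_force: [-0.3, -0.4, -5.3]
gripper_width: 0.152
```

Request:
{"name": "send_rows", "arguments": {"plan": [[[0,0,1,0,0,0,1],[0,0,2,0,0,0,1],[0,0,3,0,0,0,1],[0,0,4,0,0,0,1],[0,0,4,0,0,0,1],[0,0,4,0,0,0,1]]]}}

```text
t: 9.6
tool_pos: [0.4472, 0.3548, 0.0556]
tool_rot: [3.14, -0.002, 2.96]
wrist_force: [-0.3, 0.2, -5.1]
gripper_width: 0.147
```

Request:
{"name": "send_rows", "arguments": {"plan": [[[0,0,0.7,0,0,0,1],[0,0,1.4,0,0,0,1],[0,0,2,0,0,0,1],[0,0,2,0,0,0,1],[0,0,2,0,0,0,1]]]}}

```text
t: 10.02
tool_pos: [0.4472, 0.3549, 0.0536]
tool_rot: [3.14, -0.002, 2.96]
wrist_force: [-0.5, 0.4, -5.3]
gripper_width: 0.151
```

Request:
{"name": "send_rows", "arguments": {"plan": [[[0,0,0.5,0,0,0,1],[0,0,1,0,0,0,1],[0,0,1.5,0,0,0,1],[0,0,1.5,0,0,0,1],[0,0,1.5,0,0,0,1]]]}}

```text
t: 10.43
tool_pos: [0.4472, 0.3549, 0.0521]
tool_rot: [3.14, -0.002, 2.96]
wrist_force: [0.5, 0.4, -5.2]
gripper_width: 0.149
```

```bash
python3 - <<'E'
from rig import bot
from h import *
m=bot.camera_model("wrist"); im=bot.grab_frame("wrist"); o=bot.observe(); print(o["t"],o["tool_pos"],o["tool_rot"],o["wrist_force"],o["ft_torque"])
cv2.imwrite("pics/t2.png",im[...,::-1])
E
```

```text
10.4833 [0.44719483 0.35487766 0.05212023] [ 3.14000785e+00 -1.63832314e-03  2.96028796e+00] [-1.19417723  0.6656352  -4.87252959] [ 0.02118658 -0.02784393 -0.01345634]
```

View pics/t2.png

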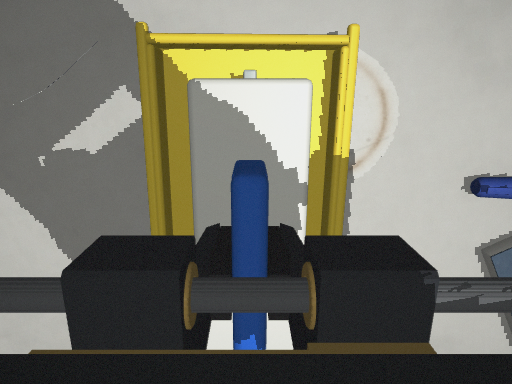

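The box is centred laterally: rim columns 148–348 around the lid's 188–312. It isn't on the floor yet, so I'll keep lowering.

Request:
{"name": "send_rows", "arguments": {"plan": [[[0,0,0.5,0,0,0,1],[0,0,1,0,0,0,1],[0,0,1.5,0,0,0,1],[0,0,1.5,0,0,0,1],[0,0,1.5,0,0,0,1]]]}}

```text
t: 10.9
tool_pos: [0.4471, 0.3549, 0.0506]
tool_rot: [3.14, -0.002, 2.96]
wrist_force: [-0.2, -0.4, -5.1]
gripper_width: 0.152
```

Request:
{"name": "send_rows", "arguments": {"plan": [[[0,0,0.5,0,0,0,1],[0,0,1,0,0,0,1],[0,0,1.5,0,0,0,1],[0,0,1.5,0,0,0,1],[0,0,1.5,0,0,0,1]]]}}

```text
t: 11.32
tool_pos: [0.4473, 0.3551, 0.0501]
tool_rot: [3.139, -0.001, 2.96]
wrist_force: [-3.5, 0.4, 6.3]
gripper_width: 0.151
```

Touchdown: the force flipped to +6 N. I'll relieve slightly, then open.

Request:
{"name": "send_rows", "arguments": {"plan": [[[0,0,-0.6,0,0,0,1],[0,0,-0.6,0,0,0,1],[0,0,-0.6,0,0,0,1]]]}}

```text
t: 11.57
tool_pos: [0.4473, 0.3551, 0.0501]
tool_rot: [3.139, -0.001, 2.96]
wrist_force: [-2.8, 0.9, 2.8]
gripper_width: 0.15
```

Request:
{"name": "send_rows", "arguments": {"plan": [[[0,0,0,0,0,0,0.4],[0,0,0,0,0,0,0.1],[0,0,0,0,0,0,0],[0,0,0,0,0,0,0],[0,0,0,0,0,0,0],[0,0,0,0,0,0,0],[0,0,-10,0,0,0,0],[0,0,-30,0,0,0,0],[0,0,-60,0,0,0,0],[0,0,-100,0,0,0,0],[0,0,-140,0,0,0,0],[0,0,-140,0,0,0,0]]]}}

```text
t: 12.57
tool_pos: [0.4497, 0.3559, 0.1984]
tool_rot: [3.132, 0.009, 2.96]
wrist_force: [0.0, -0.4, 0.4]
gripper_width: 0.503
```

```bash
python3 - <<'E'
from rig import bot
from h import *
im=bot.grab_frame("wrist"); o=bot.observe(); print(o["t"],o["tool_pos"],o["wrist_force"]); s=bot.grab_frame("side")
w=im[:,:,::-1]; cv2.imwrite("pics/end.png",np.hstack([cv2.resize(w,(400,300)),cv2.resize(s[120:270,140:340,::-1],(400,300),interpolation=cv2.INTER_CUBIC)]))
# hung handles vs start, side view
a=[b[1] for b in blobs(s,"blue",60)]
print([(np.round(r[0],1),np.round(r[1],1),round(r[2],1)) for r in a][:6])
E
```

```text
12.6167 [0.44871459 0.3553884  0.19444869] [-0.06060741 -0.2530316  -1.23540719]
[(array([271.5, 247.6]), array([26.6, 47.3]), 74.7), (array([252.3, 208.8]), array([29.9, 26.9]), 51.7), (array([233.5, 180. ]), array([ 8.5, 23.4]), 46.8), (array([178.5, 162.5]), array([19.,  7.]), 0.0)]
```

View pics/end.png

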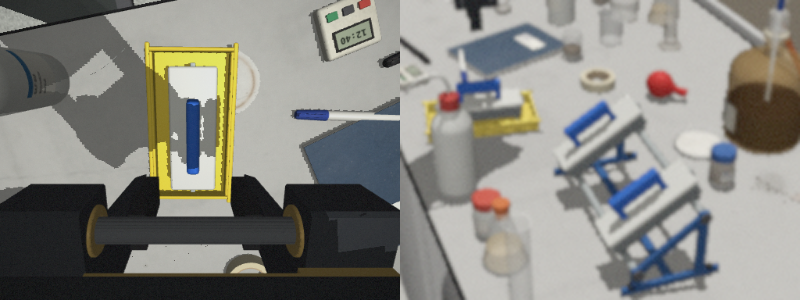

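```bash
python3 -c "
from rig import bot
print(bot.finish_job())"
```

```text
the job is handed in; nothing more can be done
None
```

The heavy box was the middle one. It now stands level and lengthways on the yellow tray's floor, and the job is handed in at about 13 s of the 64 s allowed. No verdict was reported.

- **Weighing:** I lifted the middle box 3 mm, and the wrist read about 5 N (4.4 N net of the reading before the grip), with almost no sideways force. An empty box would give 2 N at most. I did not weigh the other two boxes.
- **Swing and lift:** I turned the box about the upper rod until it was level, with the nib still hooked. The side camera showed it level, with 5.3 N on the wrist and no moment. I then lifted it straight up and carried it to the tray.
- **Placing:** The tray's position from the top camera was about 3–4 mm off what the wrist camera showed, so I corrected by 2–3 mm. The floor came about 4–6 mm lower, in tool height, than I had predicted. I stepped down until the force rose (+6 N), backed off slightly and opened the fingers.
- **Last checks:** The wrist picture shows the box inside the rim and centred sideways. The left box's handle is at the same pixels as at the start. The right box still hangs on the rack in the picture; its handle merged with another blue patch in the colour mask, so I have no number for it. The bystanders in view look untouched, and the open gripper was about 0.19 m above the bench.

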